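Fit the filter cartridge into the paint-fume extraction box

ROBOT

A 7-joint arm with a two-finger parallel gripper is mounted at the origin on the work surface. World frame = base frame: x ahead of the robot, y to its left, z up, the work surface at z = 0. Lengths are in m, angles in rad, forces in N, time in s.
With the tool pointing down it reaches from about 0.425 to 0.875 m from the base axis. Payload 8.4 kg.
Tool frame: the origin (TCP) lies at the very end of the fingers, on their centre line; the grasp point (between the pads) lies 19 mm behind it; y points along the fingers, z is the direction in which the jaws open and shut, and the axes are right-handed (so a half turn about y gives the same grasp; the last joint's range is limited). The gripper opens to 87 mm and grips with 3 to 60 N. Pads are 19 mm wide; open, the fingers measure 117 mm over their backs; the gripper's body (75 mm by 190 mm) begins 51 mm behind the grasp point.
Start: joints at [-1.199, 0.333, 0.04, 1.465, -0.013, 1.343, -0.059], TCP at [0.295, 0.579, 0.223] pointing down, gripper open.
Joint ranges: [-2.58, 2.58], [-0.38, 2.09], [-1.3, 1.39], [0.25, 2.4], [-1.5, 4.64], [0.08, 2.09], [-2.65, 2.65]. Speed limits (rad/s): [2.22, 2.22, 2.79, 2.79, 3.14, 3.14, 3.14].

INTERFACE

Orientations are given as a 3x3 rotation matrix whose columns are the frame's x, y, z axes.
In Python, from station import robot gives the robot as it stands.
- The arm moves only by the tool play_rows, never from a script. Its argument "targets" is a list of rows, each an object with "travel": the shift along the tool's x, y, z in cm, a list of three; "twist": the turn, a rotation vector about the tool's x, y, z in rad, a list of three; "claw": the closure, from 0 (fully open) to 1 (shut). A call has 1 to 20 rows; each row is the pose to reach, as a shift and turn from the pose measured when the call began, along the tool's axes at that moment; what a row does not reach only later rows make up. A row lasts 1/10 s, in which the tool goes at most 50 mm and 8.59 degrees, less where a joint would pass 70% of its speed; a pose out of reach is approached as far as the arm can. A call with a gripper value outside its range is refused whole. The fingers move at their own pace and stop on an object; "force" is the grip in N (left out, the last holds). Time passes only in rows, so rows that repeat a pose let the fingers close. It gives the time, the measured TCP pose, the force and the opening at its end, in the units of the state.
- robot.observe(): the state, without advancing time (a new reading comes with each control period).
- robot.get_image(name): name is "scene" or "side" or "wrist"; returns (picture, depth): 480x640x3 uint8, red, green, blue; 480x640 float32, m along the optical axis (not along the pixel's ray), 0 where there is no reading.
- robot.calibration(name): a dict with "vertical_fov" (degrees; the focal length in pixels is half the picture's height over the tangent of half this angle, whatever the lens; pixels are square), "cx", "cy" (the principal point, pixels), "dist" ([k1, k2, p1, p2, k3] as OpenCV has them; the pictures are not rectified), "pose" (4x4, takes a point from camera to world coordinates). Camera axes: x right, y up, looking along -z (the intrinsics and any distortion apply to the point x, -y, -z); pixel columns grow to the right and rows downward; lengths in m; the calibration is good to about 2 mm. A picture is of the moment at which its call begins: read the wrist's pose just before it. calibration takes no time and is no camera call; for the wrist camera it gives the pose at the moment of the call.
- robot.close_job(): hands the job in, once; it reports no verdict.
The state is a dict: "time": time; "joint_positions": joint angles; "qvel": joint speeds; "effort": joint torques, N m; "tcp_pos": TCP position; "ee_rot": TCP orientation; "ft_force": force on the tool from outside, world axes, zero at the start; "moment": the same for the moment, N m; "width": opening from 0.0 (shut) to 1.0 (fully open).
Only numpy, scipy, OpenCV 4.12 (cv2) and the standard library are available. Lean on these libraries where they do the work, as an engineer would, in place of code of your own. Each camera call takes 0.05 s, during which the arm holds its last target.

TASK

Pick up the orange filter cartridge by its grip bar, hook its blue tongue under the blue retaining lip of the grey extraction box and press it gently back against the sprung rubber strip, then swing the other edge down past the short far lip so that the cartridge ends flat and fully home in its holder. Do not force it; let go of it at the end, and leave the paints and other things on the bench where they are.

Things in the scene. Friction and masses are not known exactly. Their poses are not given: they have to be found in the camera images.
- cartridge: Loose filter cartridge, 0.14 to 0.28 kg, flat on the table at first. Origin: centre of underside, z up. 160 (x) by 104 (y) mm. x -80 to -56: thin blue tongue, 100 wide, 6 thick, flush with the underside; x -56 to +80: orange frame with white filter, 18 thick. Black grip bar along y at x = 0.
- grip (a point): Point to grasp on the cartridge's bar: cartridge x = 0, y = 0, 44 mm above its underside. The bar is 12 thick in x, 60 long in y, spans 36 to 56 mm above the underside, on posts at y = +-25. Fingers close along the cartridge's x. Axes as the cartridge.
- tongue (a point): Middle of the lower end edge of the blue tongue: cartridge x = -80 mm, y = 0, z = 0. Axes as the cartridge. It passes under the lip only with the cartridge tilted, this end down, about 0.25 to 0.35 rad, this edge 1 to 4 mm above the seat.
- housing: Fixed grey box 250 (x) by 200 (y) by 56 mm, red switch at -x; origin: centre of underside; z up. On it a black filter holder, clamped anywhere from -16 to +16 mm of nominal along x: this shift is not measured. Seat 60 mm above origin, side walls 112 apart about y = 0, 12 above the seat. Holder and cartridge stand 35 N at most, all contacts between them added up.
- seat (a point): Nominal centre of the holder's seat (housing x = 0, y = 0, z = 60 mm; does not follow the holder's unknown x shift). Axes as the housing. Home, the cartridge's origin is here within the shift in x and 4 mm in y, axes parallel; its far edge touches the far wall and its tongue squeezes the strip 2 mm.
- lip (a point): Nominal middle of the blue retaining lip's lower free edge (housing x = -73, y = 0, z = 76 mm; add the unknown shift). The lip covers 27 mm from here towards -x, is 4 thick, 16 above the seat. Under it, 5 mm behind this edge, is the face of a rubber strip sprung towards -x: 2 N at first, +0.8 N per mm, hard end at 10 mm (10 N).
- far_lip (a point): Nominal middle of the short black far lip's lower free edge (housing x = +75, y = 0, z = 81 mm; add the unknown shift), 21 above the seat, 4 thick; the far wall is 5 mm behind it at x = +80. The cartridge's far edge gets down past this lip only while the tongue squeezes the strip 7 mm or more (8 N and up).
- paint_green: Bystander, leave alone: green paint bottle, dia 38, 100 high mm. Origin: centre of the underside.
- paint_blue: Bystander, leave alone: light blue paint bottle with green cap, dia 38, 100 high mm. Origin: centre of the underside.
- miniature: Bystander, leave alone: dark green figurine on a turned wooden painting grip, dia 44, about 107 high mm. Origin: centre of the underside.
- brush_pot: Bystander, leave alone: white pot of paint brushes, dia 72, 100 high, brushes to 190 mm. Origin: centre of the underside.
- palette: Bystander, leave alone: white six-well palette tray, 100 x 150 x 18 mm. Origin: centre of the underside.
- water_cup: Bystander, leave alone: glass water cup, dia 72, 85 high mm. Origin: centre of the underside.
- brush: Bystander, leave alone: thin artist brush with a white handle lying flat, 190 long, 9 thick mm. Origin: mid length on the underside.
There are look-alikes about, which are no part of the job. What is shaped like the cartridge but turquoise is not meant.

How it is judged:
On the way:
1. the tongue is hooked under the retaining lip with the cartridge still tilted, its far edge up (x of tongue in the frame of housing between -0.112 and -0.065 m and z of tongue in the frame of housing between 0.055 and 0.072 m and y of tongue in the frame of housing between -0.012 and 0.012 m and angle between cartridge's own z axis and vertical above 0.1 rad), for 0.1 s.
At the end, for the whole second after the job is handed in: The cartridge lies in the holder, tongue end under the retaining lip: its origin within 20 mm in x and 8 mm in y of the housing's, 56 to 63 mm above the housing's origin, flat to within 0.04 rad, in line within 0.08 rad, right way up, at rest and released (x of cartridge in the frame of housing between -0.02 and 0.02 m and y of cartridge in the frame of housing between -0.008 and 0.008 m and z of cartridge in the frame of housing between 0.056 and 0.063 m and angle between the z axis of cartridge and the z axis of housing, either way round below 0.04 rad and angle between the x axis of cartridge and the x axis of housing, either way round below 0.08 rad and x of tongue in the frame of housing below -0.05 m and angle between cartridge's own z axis and vertical below 0.2 rad and linear speed of cartridge below 0.01 m/s); the robot touches nothing.
It fails at once if the cartridge is forced against the extraction box with more than 35 N, all contacts added up (contact force between cartridge and housing above 35 N).
It fails at once if a bystander is pushed more than 25 mm from its place (distance of any of paint_green, paint_blue, miniature, brush_pot, palette, water_cup, brush from where it was at the start of the episode above 0.025 m).
It fails at once if a standing bystander is tipped over (angle between any of paint_green, paint_blue, miniature, brush_pot, palette, water_cup's own z axis and vertical above 0.5 rad).
It also fails if it takes over 48 s, if anything falls off the work surface, if the arm or the gripper's body presses on something with over 40 N, if the wrist force passes 120 N, or if a joint passes its speed limit or range.

## Working session

There is one attempt and no reset: what is moved stays moved. The work goes in short steps, Python scripts to look and compute and a tool call to move; the robot and the scene stay as the last step left them, time stands still between calls to the robot, and variables do not carry over. Pictures are saved under pics/ and viewed, and the job is handed in when it is done.

Besides the shell and the picture viewer there is one more tool, called after "Call:" as name(argument=value, ...) on one line, values as JSON. play_rows: Moves the arm, as the interface text tells. Its arguments: {"type":"object","properties":{"targets":{"type":"array"},"force":{"type":"number"}},"required":["targets"]}

```bash
ls; mkdir -p pics; python3 - <<'E'
from station import robot
import cv2,numpy as np
s=robot.observe(); print({k:np.round(v,3).tolist() for k,v in s.items()})
for n in ["scene","side","wrist"]:
    c=robot.calibration(n); print(n,c["vertical_fov"],c["cx"],c["cy"],c["dist"],np.round(c["pose"],4).tolist())
    im,d=robot.get_image(n); cv2.imwrite(f"pics/{n}0.png",im[:,:,::-1]); np.savez(f"pics/{n}0.npz",im=im,d=d,pose=c["pose"])
E
```

```text
pics
{'time': 0.0, 'joint_positions': [-1.199, 0.334, 0.04, 1.466, -0.013, 1.343, -0.059], 'qvel': [0.0, -0.0, 0.0, -0.001, 0.0, -0.001, -0.0], 'effort': [-0.0, -65.635, 1.335, -40.38, -0.06, 0.045, 0.0], 'tcp_pos': [0.295, 0.579, 0.222], 'ee_rot': [[0.891, -0.001, 0.454], [-0.454, -0.001, 0.891], [0.0, -1.0, -0.002]], 'ft_force': [0.091, 0.242, 0.175], 'moment': [0.044, 0.058, -0.034], 'width': 0.999}
scene 53.136820534504345 321.02079114852313 242.78301434019656 [-0.08660624  0.          0.          0.          0.        ] [[0.8759, -0.2554, 0.4094, 1.0281], [0.4825, 0.4576, -0.7469, -0.8974], [0.0035, 0.8517, 0.524, 0.711], [0.0, 0.0, 0.0, 1.0]]
side 42.26710068109835 331.0144499097637 240.77122316525268 [-0.19044539  0.          0.          0.          0.        ] [[0.9778, 0.1593, -0.1364, 0.2957], [-0.2093, 0.7008, -0.682, -1.2265], [-0.0131, 0.6954, 0.7185, 1.3935], [0.0, 0.0, 0.0, 1.0]]
wrist 68.51682026369767 316.0777528161976 242.46366975595947 [-0.02562982  0.          0.          0.          0.        ] [[0.4532, -0.8567, -0.2464, 0.2274], [0.8914, 0.4347, 0.1281, 0.614], [-0.0027, -0.2777, 0.9607, 0.3841], [0.0, 0.0, 0.0, 1.0]]
```

View pics/scene0.png

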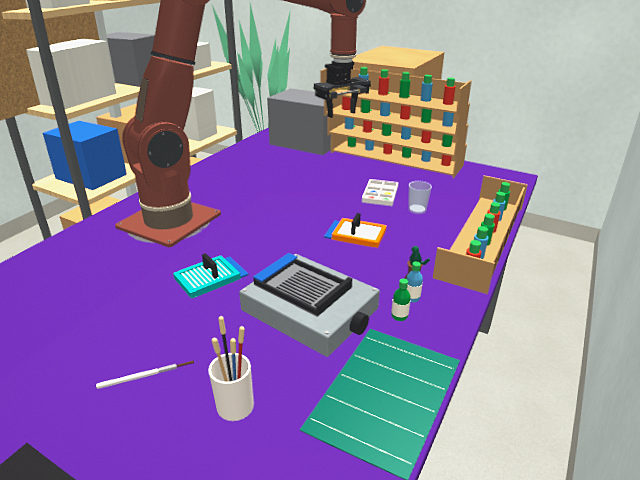

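View pics/side0.png

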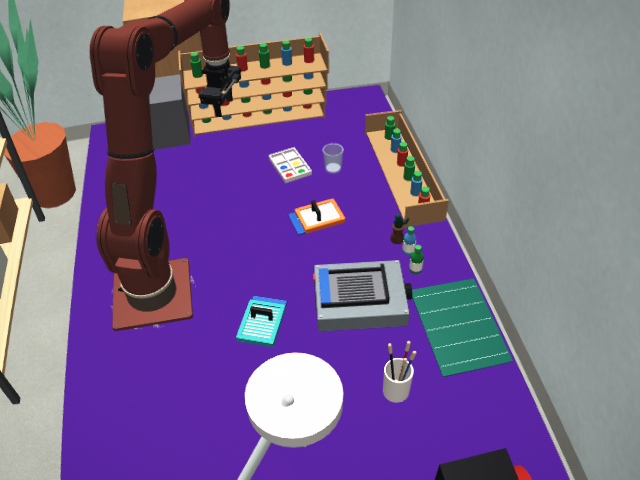

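View pics/wrist0.png

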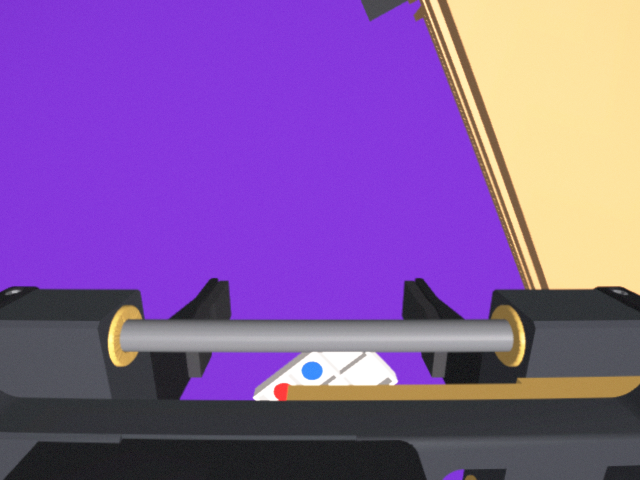

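Could be taken for it: the orange cartridge with its blue tongue (scene ≈(358,232), side ≈(318,215)) and the turquoise look-alike (scene ≈(209,272), side ≈(262,320)). I choose the orange one, and check it in a close crop. The housing is at scene (310,295), side (360,292), with its blue lip to the robot's side.

```bash
cat > h.py <<'E'
import numpy as np,cv2
from station import robot
def K(c):
    f=240/np.tan(np.radians(c["vertical_fov"])/2); return np.array([[f,0,c["cx"]],[0,f,c["cy"]],[0,0,1]])
def rays(c,px):
    px=np.asarray(px,float).reshape(-1,1,2)
    u=cv2.undistortPoints(px,K(c),np.array(c["dist"]))[:,0]
    d=np.c_[u[:,0],-u[:,1],-np.ones(len(u))]
    P=np.array(c["pose"]); return P[:3,3], d@P[:3,:3].T
def plane(c,px,z):
    o,d=rays(c,px); t=(z-o[2])/d[:,2]; return o+d*t[:,None]
def pts(c,px,depth):
    o,d=rays(c,px); px=np.asarray(px,int); return o+d*depth[px[:,1],px[:,0]][:,None]
def proj(c,X):
    P=np.array(c["pose"]); x=(np.asarray(X,float).reshape(-1,3)-P[:3,3])@P[:3,:3]
    x=x*[1,-1,-1]; return cv2.projectPoints(x.reshape(-1,1,3),np.zeros(3),np.zeros(3),K(c),np.array(c["dist"]))[0][:,0]
E
python3 - <<'E'
from h import *
a=cv2.imread("pics/scene0.png"); b=cv2.imread("pics/side0.png")
A=cv2.resize(a[190:350,170:400],None,fx=2.6,fy=2.6,interpolation=cv2.INTER_CUBIC)[:,:]
cv2.imwrite("pics/cropA.png",A)
B=cv2.resize(b[190:340,230:430],None,fx=3.9,fy=3.9,interpolation=cv2.INTER_CUBIC)
cv2.imwrite("pics/cropB.png",B)
def report(name,c,im,d,m,z):
    ys,xs=np.nonzero(m); px=np.c_[xs,ys]
    if len(px)<5: print(name,"none");return
    P=pts(c,px,d); 
    cn=max(cv2.findContours(m.astype(np.uint8),0,2)[0],key=cv2.contourArea)
    print(name,len(px),"px",px.mean(0).round(1),"z med",np.median(P[:,2]).round(4),"mean",np.median(P,0).round(4))
for n in ["scene","side"]:
    f=np.load(f"pics/{n}0.npz"); im,d=f["im"],f["d"]; c=robot.calibration(n)
    hsv=cv2.cvtColor(im,cv2.COLOR_RGB2HSV); H,S,V=cv2.split(hsv)
    org=(H>8)&(H<22)&(S>200)&(V>150)
    yy,xx=np.mgrid[:480,:640]
    blue=(H>100)&(H<115)&(S>180)
    reg={"scene":[(320,400,200,255),(250,305,245,290)],"side":[(280,350,195,240),(312,335,262,310)]}[n]
    r=reg[0]; w=(xx>r[0])&(xx<r[1])&(yy>r[2])&(yy<r[3])
    report(n+" orange",c,im,d,org&w,.018); report(n+" tongue",c,im,d,blue&w,.006)
    r=reg[1]; w=(xx>r[0])&(xx<r[1])&(yy>r[2])&(yy<r[3])
    report(n+" lip",c,im,d,blue&w,.08)
E
```

```text
scene orange 457 px [358.5 235.6] z med 0.0165 mean [0.5605 0.1641 0.0165]
scene tongue 91 px [331.7 229.2] z med 0.007 mean [0.4667 0.1853 0.007 ]
scene lip 374 px [274.4 267.3] z med 0.0811 mean [ 0.4944 -0.1479  0.0811]
side orange 54 px [321.4 224. ] z med 0.0146 mean [0.5426 0.1562 0.0146]
side tongue 132 px [296.1 223.1] z med 0.0064 mean [0.4665 0.1927 0.0064]
side lip 46 px [324.1 278.7] z med 0.0805 mean [ 0.4974 -0.0993  0.0805]
```

View pics/cropA.png

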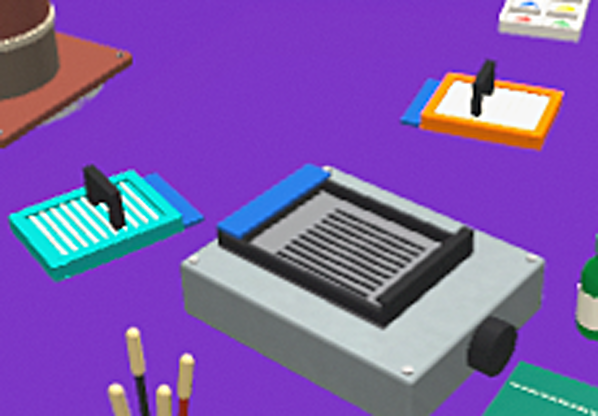

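View pics/cropB.png

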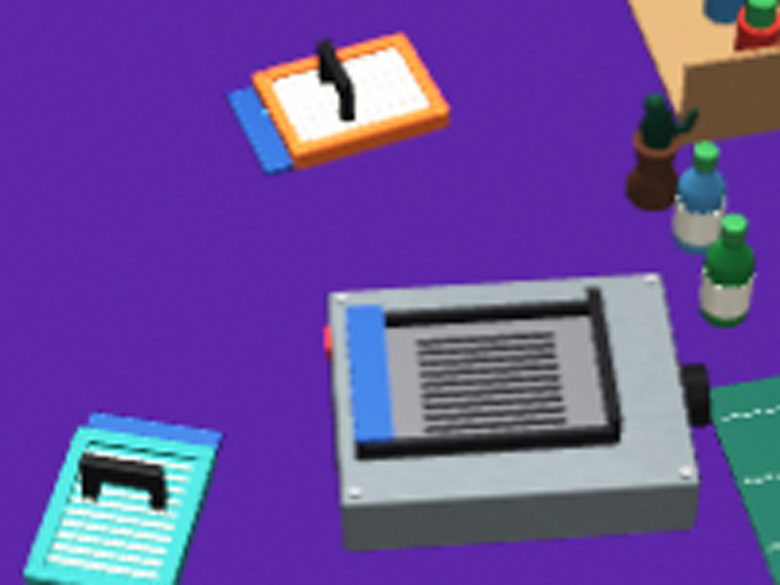

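The crop shows the orange cartridge with its blue tongue to the left (toward the robot), and the turquoise decoy at lower left. The housing's blue lip and red switch are on the robot side, so housing +x is roughly world +x. Next I measure the poses.

```bash
cat >> h.py <<'E'
def cloud(n,c=None,d=None):
    c=c or robot.calibration(n)
    yy,xx=np.mgrid[:480,:640]; px=np.c_[xx.ravel(),yy.ravel()]
    return pts(c,px,d).reshape(480,640,3)
def rect(P):
    r=cv2.minAreaRect((P[:,:2]*1000).astype(np.float32)); return np.round(r[0],1),np.round(r[1],1),round(r[2],2)
E
python3 - <<'E'
from h import *
for n in ["scene","side"]:
    f=np.load(f"pics/{n}0.npz"); im,d=f["im"],f["d"]; c=robot.calibration(n); C=cloud(n,c,d)
    H,S,V=cv2.split(cv2.cvtColor(im,cv2.COLOR_RGB2HSV))
    x,y,z=C[...,0],C[...,1],C[...,2]
    ok=d>0
    w=ok&(abs(x-.55)<.14)&(abs(y-.17)<.11)
    top=w&(z>.0155)&(z<.021)&(H<30)|(w&(z>.0155)&(z<.021)&(S<60)&(V>150))
    print(n,"frame top",rect(C[top]),np.median(z[top]).round(4))
    al=w&(z>.0035)&(z<.021)&~((H>125)&(H<150)); print("  all",rect(C[al]))
    bar=w&(z>.03)&(z<.07)&(V<90); print("  bar",rect(C[bar]),C[bar].min(0).round(4),C[bar].max(0).round(4),np.median(C[bar],0).round(4))
    tn=w&(z<.010)&(z>.003)&(H>100)&(H<118)&(S>150); print("  tongue",rect(C[tn]))
    w=ok&(x>.4)&(x<.85)&(y>-.35)&(y<.06)
    g=w&(abs(z-.056)<.003); 
    print("  housing top",rect(C[g]),np.median(z[g]).round(4))
    b=w&(H>100)&(H<118)&(S>150)&(z>.076)&(z<.086); print("  lip",rect(C[b]),np.median(z[b]).round(4))
    fl=w&(z>.081)&(z<.092)&(V<90); print("  farlip",rect(C[fl]) if fl.sum()>5 else 0,np.median(z[fl]).round(4))
    wl=w&(abs(z-.072)<.003)&(V<90); print("  walls",rect(C[wl]))
    for nm,lo,hi in (("hob",.025,.3),):
        pass
E
```

```text
scene frame top (array([547.6, 206.2]), array([134.5, 111.6]), 9.77) 0.0178
  all (array([535.8, 207.8]), array([159.5, 118.8]), 9.81)
  bar (array([538.3, 203.1]), array([13.1, 60.4]), 7.83) [0.5277 0.1733 0.03  ] [0.5475 0.2321 0.0598] [0.5393 0.1926 0.051 ]
  tongue (array([465.4, 190.5]), array([ 19.2, 100.8]), 12.65)
  housing top (array([635.7, -93.3]), array([336.7, 322.9]), 82.17) 0.0567
  lip (array([605.7, -65.4]), array([369. , 108.7]), 34.15) 0.081
  farlip (array([707.6, -76. ]), array([318.5,  51.5]), 61.28) 0.0857
  walls (array([627.5, -68.4]), array([372.6, 193.3]), 63.05)
side frame top (array([545.9, 204.8]), array([134.7, 111.7]), 9.63) 0.0179
  all (array([535.2, 209.1]), array([164.9, 128.3]), 12.36)
  bar (array([534.1, 199.2]), array([11.2, 63. ]), 11.39) [0.5245 0.1678 0.0307] [0.5433 0.2298 0.0648] [0.5333 0.1952 0.0515]
  tongue (array([466.6, 193.7]), array([ 20.6, 103.3]), 9.43)
  housing top (array([634.4, -94.8]), array([343.1, 320.8]), 81.75) 0.0565
  lip (array([604.2, -70.7]), array([367.9, 105.3]), 32.59) 0.0805
  farlip (array([726.9, -89.6]), array([322.6,  97.2]), 61.39) 0.0857
  walls (array([ 654.3, -113.7]), array([405.3, 190.3]), 30.92)
```

```bash
python3 - <<'E'
from h import *
def big(m):
    n,l,s,_=cv2.connectedComponentsWithStats(m.astype(np.uint8)); i=1+np.argmax(s[1:,4]); return l==i
for n in ["scene","side"]:
    f=np.load(f"pics/{n}0.npz"); im,d=f["im"],f["d"]; c=robot.calibration(n); C=cloud(n,c,d)
    H,S,V=cv2.split(cv2.cvtColor(im,cv2.COLOR_RGB2HSV)); x,y,z=C[...,0],C[...,1],C[...,2]
    w=(d>0)&(x>.4)&(x<.85)&(y>-.35)&(y<.06)
    g=big(w&(z>.053)&(z<.092)); print(n,"housing",rect(C[g]),C[g].min(0).round(3),C[g].max(0).round(3))
    b=big(w&(H>100)&(H<118)&(S>150)&(z>.078)&(z<.086)); print("  lip",rect(C[b]),np.median(z[b]).round(4))
    fl=big(w&(z>.0825)&(z<.092)&(V<90)); print("  farlip",rect(C[fl]) if fl.sum()>5 else 0,np.median(z[fl]).round(4))
    # floor of seat
    st=big(w&(abs(z-.060)<.0012)); print("  seat",rect(C[st]),np.median(z[st]))
    print("  bystanders:")
    o=((d>0)&(x>.35)&(x<.95)&(y>-.6)&(y<.6)&(z>.012)).astype(np.uint8)
    k,l,s,ce=cv2.connectedComponentsWithStats(o)
    for i in range(1,k):
        if s[i,4]>60: q=C[l==i]; print("   ",ce[i].round(),q.min(0).round(3),q.max(0).round(3))
E
```

```text
scene housing (array([ 600.7, -156.9]), array([202.4, 269.3]), 81.58) [ 0.455 -0.27   0.053] [ 0.734 -0.038  0.089]
  lip (array([ 493.3, -141.2]), array([124.8,  29.8]), 82.35) 0.0811
  farlip (array([ 659. , -165.4]), array([121.2,  13.2]), 81.85) 0.0857
  seat (array([ 567.2, -142.8]), array([102.5, 136.3]), 81.69) 0.06041449685554989
  bystanders:
    [380. 190.] [0.431 0.403 0.012] [0.56  0.578 0.023]
    [418. 195.] [0.607 0.404 0.012] [0.678 0.481 0.088]
    [479. 243.] [0.8   0.098 0.012] [0.942 0.6   0.104]
    [359. 230.] [0.474 0.144 0.012] [0.622 0.277 0.06 ]
    [409. 285.] [ 0.744 -0.099  0.012] [0.803 0.065 0.109]
    [310. 301.] [ 0.454 -0.272  0.012] [ 0.738 -0.038  0.089]
    [229. 276.] [ 0.35  -0.206  0.012] [ 0.38  -0.122  0.023]
    [231. 377.] [ 0.575 -0.498  0.012] [ 0.647 -0.426  0.191]
side housing (array([ 599.1, -158.5]), array([207.1, 269.1]), 81.92) [ 0.456 -0.273  0.053] [ 0.732 -0.041  0.092]
  lip (array([ 490.8, -144.2]), array([127. ,  25.6]), 80.96) 0.0811
  farlip (array([ 654.7, -165.9]), array([125.6,  11. ]), 81.74) 0.0858
  seat (array([ 593., -177.]), array([43.5, 11. ]), 75.78) 0.060285252198464034
  bystanders:
    [410. 187.] [ 0.739 -0.103  0.012] [0.943 0.6   0.112]
    [333. 157.] [0.607 0.398 0.012] [0.674 0.486 0.095]
    [291. 164.] [0.428 0.401 0.012] [0.561 0.571 0.031]
    [320. 214.] [0.473 0.141 0.012] [0.622 0.275 0.065]
    [361. 294.] [ 0.454 -0.277  0.012] [ 0.734 -0.038  0.092]
    [280. 311.] [ 0.35  -0.199  0.012] [ 0.378 -0.124  0.025]
    [398. 375.] [ 0.573 -0.501  0.012] [ 0.646 -0.424  0.196]
```

```bash
cat >> h.py <<'E'
from scipy.spatial.transform import Rotation as R
def toolR(yaw,tilt=0):
    # cartridge frame: yaw about world z, tilt = far edge (+x) up ; tool z=xc, y=-zc, x=-yc
    Rc=(R.from_euler('z',yaw)*R.from_euler('y',-tilt)).as_matrix()
    return Rc, np.c_[-Rc[:,1],-Rc[:,2],Rc[:,0]]
def goto(p,Rt,s=None):
    s=s or robot.observe(); R0=np.array(s["ee_rot"]); t=R0.T@(np.array(p)-s["tcp_pos"])*100
    w=R.from_matrix(R0.T@Rt).as_rotvec(); print("travel",t.round(2).tolist(),"twist",w.round(4).tolist(),"deg",np.degrees(np.linalg.norm(w)).round(1))
E
python3 - <<'E'
from h import *
_,T=toolR(np.radians(9.7)); goto([.5355,.202,.16],T)
E
```

```text
travel [38.56, 6.22, -22.66] twist [0.0011, 0.9307, 0.0007] deg 53.3
```

Call:
play_rows(targets=[{"travel": [38.56, 6.2, -22.66], "twist": [0.001, 0.931, 0.001], "claw": 0}, {"travel": [38.56, 6.2, -22.66], "twist": [0.001, 0.931, 0.001], "claw": 0}, {"travel": [38.56, 6.2, -22.66], "twist": [0.001, 0.931, 0.001], "claw": 0}, {"travel": [38.56, 6.2, -22.66], "twist": [0.001, 0.931, 0.001], "claw": 0}, {"travel": [38.56, 6.2, -22.66], "twist": [0.001, 0.931, 0.001], "claw": 0}, {"travel": [38.56, 6.2, -22.66], "twist": [0.001, 0.931, 0.001], "claw": 0}, {"travel": [38.56, 6.2, -22.66], "twist": [0.001, 0.931, 0.001], "claw": 0}, {"travel": [38.56, 6.2, -22.66], "twist": [0.001, 0.931, 0.001], "claw": 0}, {"travel": [38.56, 6.2, -22.66], "twist": [0.001, 0.931, 0.001], "claw": 0}, {"travel": [38.56, 6.2, -22.66], "twist": [0.001, 0.931, 0.001], "claw": 0}, {"travel": [38.56, 6.2, -22.66], "twist": [0.001, 0.931, 0.001], "claw": 0}, {"travel": [38.56, 6.2, -22.66], "twist": [0.001, 0.931, 0.001], "claw": 0}, {"travel": [38.56, 6.2, -22.66], "twist": [0.001, 0.931, 0.001], "claw": 0}])

```text
time: 1.45
tcp_pos: [0.5348, 0.2038, 0.1602]
ee_rot: [[0.171, -0.001, 0.985], [-0.985, 0.001, 0.171], [-0.001, -1.0, -0.0]]
ft_force: [-0.2, -0.2, 0.6]
width: 1.0
```

```bash
cat > look.py <<'E'
import sys
from h import *
tag=sys.argv[1]
for n in sys.argv[2:]:
    c=robot.calibration(n); im,d=robot.get_image(n); cv2.imwrite(f"pics/{n}{tag}.png",im[:,:,::-1]); np.savez(f"pics/{n}{tag}.npz",im=im,d=d,pose=c["pose"])
E
python3 look.py 1 wrist; python3 - <<'E'
from h import *
f=np.load("pics/wrist1.npz"); c=robot.calibration("wrist"); c["pose"]=f["pose"]; d=f["d"]; im=f["im"]; C=cloud("wrist",c,d)
H,S,V=cv2.split(cv2.cvtColor(im,cv2.COLOR_RGB2HSV)); x,y,z=C[...,0],C[...,1],C[...,2]
w=(d>0)&(abs(x-.54)<.12)&(abs(y-.2)<.09)
bar=w&(z>.05)&(z<.06)&(V<90); print(rect(C[bar]),np.median(C[bar],0).round(4),bar.sum())
top=w&(z>.0155)&(z<.021)&(V>120); print(rect(C[top]),np.median(z[top]))
s=robot.observe(); print(s["time"],s["tcp_pos"],np.round(s["ee_rot"],3).tolist())
E
```

```text
(array([534.6, 206.9]), array([ 9.7, 58.4]), 9.7) [0.5343 0.2083 0.0563] 946
(array([546.6, 207.6]), array([135.7, 104.8]), 9.72) 0.017990067408375665
1.5 [0.53488526 0.2036386  0.16026634] [[0.171, -0.0, 0.985], [-0.985, 0.001, 0.171], [-0.001, -1.0, -0.0]]
```

View pics/wrist1.png

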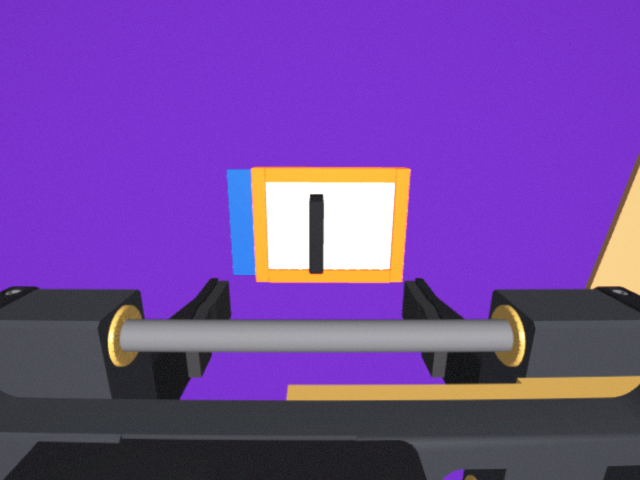

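The wrist view shows the orange cartridge (frame x 252–409, y 168–282), with the bar at (316,234) between the fingers and the blue tongue on the left. The bar centre is about (0.5347, 0.206).

```bash
python3 - <<'E'
from h import *
_,T=toolR(np.radians(9.7)); goto([.5347,.2055,.026],T)
E
```

```text
travel [-0.18, 13.43, 0.02] twist [0.0003, 0.0022, -0.0007] deg 0.1
```

Call:
play_rows(targets=[{"travel": [-0.18, 5, 0], "twist": [0, 0, 0], "claw": 0}, {"travel": [-0.18, 8, 0], "twist": [0, 0, 0], "claw": 0}, {"travel": [-0.18, 11, 0], "twist": [0, 0, 0], "claw": 0}, {"travel": [-0.18, 12.5, 0], "twist": [0, 0, 0], "claw": 0}, {"travel": [-0.18, 13.4, 0], "twist": [0, 0, 0], "claw": 0}, {"travel": [-0.18, 13.4, 0], "twist": [0, 0, 0], "claw": 0}, {"travel": [-0.18, 13.4, 0], "twist": [0, 0, 0], "claw": 0}])

```text
time: 2.2
tcp_pos: [0.5353, 0.206, 0.0274]
ee_rot: [[0.171, 0.001, 0.985], [-0.985, 0.001, 0.171], [-0.001, -1.0, 0.001]]
ft_force: [0.6, -0.4, 0.3]
width: 0.999
```

Call:
play_rows(force=45, targets=[{"travel": [0, 0, 0], "twist": [0, 0, 0], "claw": 1}, {"travel": [0, 0, 0], "twist": [0, 0, 0], "claw": 1}, {"travel": [0, 0, 0], "twist": [0, 0, 0], "claw": 1}, {"travel": [0, 0, 0], "twist": [0, 0, 0], "claw": 1}, {"travel": [0, 0, 0], "twist": [0, 0, 0], "claw": 1}, {"travel": [0, 0, 0], "twist": [0, 0, 0], "claw": 1}, {"travel": [0, 0, 0], "twist": [0, 0, 0], "claw": 1}, {"travel": [0, 0, 0], "twist": [0, 0, 0], "claw": 1}, {"travel": [0, 0, 0], "twist": [0, 0, 0], "claw": 1}, {"travel": [0, 0, 0], "twist": [0, 0, 0], "claw": 1}])

```text
time: 3.2
tcp_pos: [0.5353, 0.206, 0.0274]
ee_rot: [[0.171, 0.001, 0.985], [-0.985, 0.001, 0.171], [-0.001, -1.0, 0.001]]
ft_force: [0.3, -0.1, 0.3]
width: 0.169
```

```bash
python3 look.py 2 wrist scene; python3 - <<'E'
from h import *
s=robot.observe(); print(s["time"],s["tcp_pos"],np.round(s["ee_rot"],4).tolist(),s["ft_force"],s["width"]*87)
E
```

```text
3.3 [0.53522091 0.20599336 0.02740601] [[0.1709, 0.0009, 0.9853], [-0.9853, 0.0014, 0.1709], [-0.0012, -1.0, 0.0011]] [-0.21903397  0.05979324 -0.46320795] 11.283206918065435
```

View pics/wrist2.png

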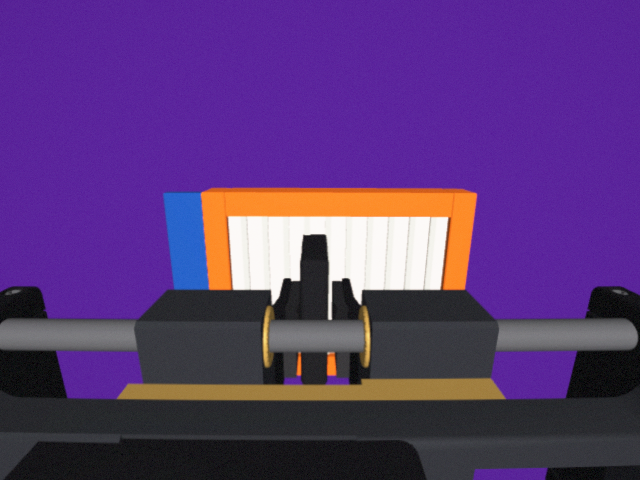

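Firmly gripped: opening 11 mm and the bar seen between the pads at (314,310). Next, the cartridge's offset within the grip.

```bash
cat > grip.py <<'E'
import sys
from h import *
f=np.load(sys.argv[1]); c=robot.calibration("wrist"); c["pose"]=f["pose"]; d=f["d"]; im=f["im"]; C=cloud("wrist",c,d)
s=robot.observe(); R0=np.array(s["ee_rot"]); q=(C-s["tcp_pos"])@R0*1000  # tool coords mm
H,S,V=cv2.split(cv2.cvtColor(im,cv2.COLOR_RGB2HSV))
Y=-q[...,0]; X=q[...,2]; Z=float(sys.argv[2])-q[...,1]
w=(d>0)&(abs(X)<100)&(abs(Y)<75)&(Z>-5)&(Z<30)
o=w&(S>190)&(V>120)&(H<25)&(Z>14)
print("orange X",np.percentile(X[o],[.5,99.5]),"Y",np.percentile(Y[o],[.5,99.5]),"Z",np.median(Z[o]))
b=w&(H>100)&(H<118)&(S>150)
print("tongue X",np.percentile(X[b],[.5,99.5]),"Y",np.percentile(Y[b],[.5,99.5]),"Z",np.median(Z[b]))
l=o&(Y>25)&(Y<49); 
t=o&(Y>46); print("fit top slope",np.polyfit(X[t],Y[t],1), "Z slope along X",np.polyfit(X[o],Z[o],1),"along Y",np.polyfit(Y[o],Z[o],1))
E
python3 grip.py pics/wrist2.npz 27.4
```

```text
orange X [-55.4261035   78.43845307] Y [-48.152125    52.25411094] Z 18.191008310320562
tongue X [-80.10432551 -60.5898058 ] Y [-4.18532664 50.38261996] Z 6.368330506358149
fit top slope [-1.92621848e-03  4.93511317e+01] Z slope along X [-1.28430397e-03  1.81602272e+01] along Y [-5.02301088e-03  1.83289992e+01]
```

```bash
python3 - <<'E'
from h import *
_,T=toolR(np.radians(-8.2)); goto([.575,-.255,.27],T)
E
```

```text
travel [46.07, -24.32, -3.93] twist [-0.0009, 0.3149, -0.0014] deg 18.0
```

Call:
play_rows(targets=[{"travel": [0, -3, 0], "twist": [0, 0, 0], "claw": 1}, {"travel": [0, -7, 0], "twist": [0, 0, 0], "claw": 1}, {"travel": [0, -12, 0], "twist": [0, 0, 0], "claw": 1}, {"travel": [3, -16, 0], "twist": [0, 0.05, 0], "claw": 1}, {"travel": [7, -19, -0.5], "twist": [0, 0.1, 0], "claw": 1}, {"travel": [11, -21, -1], "twist": [0, 0.15, 0], "claw": 1}, {"travel": [15, -23, -1.5], "twist": [0, 0.2, 0], "claw": 1}, {"travel": [19, -24.3, -2], "twist": [0, 0.25, 0], "claw": 1}, {"travel": [23, -24.3, -2.5], "twist": [0, 0.3, 0], "claw": 1}, {"travel": [27, -24.3, -3], "twist": [0, 0.315, 0], "claw": 1}, {"travel": [31, -24.3, -3.5], "twist": [0, 0.315, 0], "claw": 1}, {"travel": [35, -24.3, -3.9], "twist": [0, 0.315, 0], "claw": 1}, {"travel": [39, -24.3, -3.9], "twist": [0, 0.315, 0], "claw": 1}, {"travel": [43, -24.3, -3.9], "twist": [0, 0.315, 0], "claw": 1}, {"travel": [45, -24.3, -3.9], "twist": [0, 0.315, 0], "claw": 1}, {"travel": [46, -24.3, -3.9], "twist": [0, 0.315, 0], "claw": 1}, {"travel": [46, -24.3, -3.9], "twist": [0, 0.315, 0], "claw": 1}, {"travel": [46, -24.3, -3.9], "twist": [0, 0.315, 0], "claw": 1}, {"travel": [46, -24.3, -3.9], "twist": [0, 0.315, 0], "claw": 1}, {"travel": [46, -24.3, -3.9], "twist": [0, 0.315, 0], "claw": 1}])

```text
time: 5.3
tcp_pos: [0.5755, -0.2527, 0.2699]
ee_rot: [[-0.141, 0.001, 0.99], [-0.99, 0.002, -0.141], [-0.002, -1.0, 0.001]]
ft_force: [0.2, -0.7, -2.5]
width: 0.133
```

```bash
python3 look.py 3 wrist; python3 grip.py pics/wrist3.npz 27.4; python3 - <<'E'
from h import *
def big(m):
    n,l,s,_=cv2.connectedComponentsWithStats(m.astype(np.uint8)); i=1+np.argmax(s[1:,4]); return l==i
s=robot.observe(); print(s["time"],s["tcp_pos"],np.round(s["ee_rot"],4).tolist(),s["ft_force"],s["width"]*87)
n="wrist"
f=np.load(f"pics/{n}3.npz"); im,d=f["im"],f["d"]; c=robot.calibration(n); c["pose"]=f["pose"]; C=cloud(n,c,d)
H,S,V=cv2.split(cv2.cvtColor(im,cv2.COLOR_RGB2HSV)); x,y,z=C[...,0],C[...,1],C[...,2]
w=(d>0)&(x>.4)&(x<.85)&(y>-.35)&(y<.06)
b=big(w&(H>100)&(H<118)&(S>150)&(z>.076)&(z<.086)); print("  lip",rect(C[b]),np.median(z[b]).round(4))
fl=big(w&(z>.0825)&(z<.092)&(V<110)); print("  farlip",rect(C[fl]),np.median(z[fl]).round(4))
g=big(w&(z>.053)&(z<.092)); print("housing",rect(C[g]))
st=w&(abs(z-.060)<.0015)&(V>100)&(x>.5)&(x<.64); print("seat z",np.median(z[st]))
# along housing axes
u=np.array([np.cos(-.1431),np.sin(-.1431)]); v=np.array([-u[1],u[0]])
for nm,m in (("lip",b),("far",fl)):
    P=C[m][:,:2]*1000; print(nm,"u",np.percentile(P@u,[.5,99.5]).round(1),"v",np.percentile(P@v,[.5,99.5]).round(1))
wl=w&(abs(z-.072)<.0015)&(V<110)&(x>.52)&(x<.64); vv=C[wl][:,:2]*1000@v; print("walls v hist",np.percentile(vv,[1,25,50,75,99]).round(1))
for lo,hi in ((-1e9,-90),(-90,1e9)):
    k=vv[(vv>lo)&(vv<hi)]; print(len(k),np.percentile(k,[2,98]).round(1) if len(k) else 0)
E
```

```text
orange X [-54.69230847  79.45768441] Y [ 0.9083729  52.74219175] Z 18.096611320758697
tongue X [-79.37403837 -59.78955791] Y [-3.84751533 50.61588973] Z 6.235999415334378
fit top slope [5.70888280e-04 4.95898924e+01] Z slope along X [-1.08765909e-03  1.80574235e+01] along Y [-5.10175375e-03  1.82387965e+01]
5.35 [ 0.57544152 -0.25307537  0.26996391] [[-0.1412, 0.0013, 0.99], [-0.99, 0.0019, -0.1412], [-0.0021, -1.0, 0.001]] [-0.0541307   0.44304049 -3.24547002] 11.389082313969721
  lip (array([ 492.1, -140.8]), array([123.8,  27.5]), 81.88) 0.0802
  farlip (array([ 656.9, -164.9]), array([123.6,  11.6]), 81.46) 0.0852
housing (array([ 601.1, -141.3]), array([173.3, 270.9]), 82.93)
seat z 0.06016560886706679
lip u [493.9 520.5] v [-130.    -7.9]
far u [667.9 679.3] v [-131.    -8.1]
walls v hist [-130.8 -127.7  -12.8  -10.2   -7.6]
670 [-130.8 -125.6]
832 [-13.5  -7.6]
```

View pics/wrist3.png

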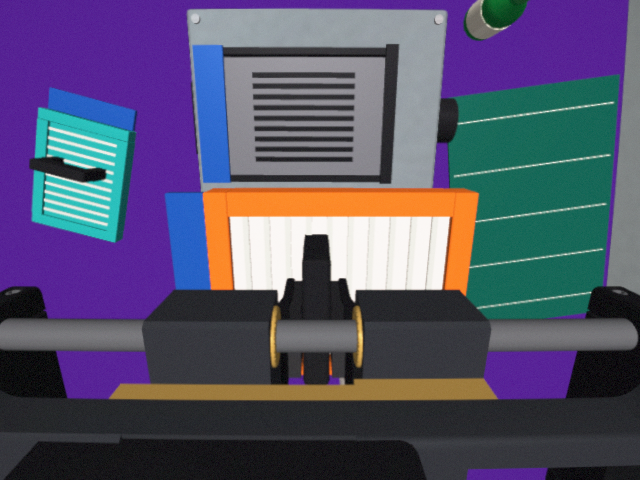

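The wrist view shows the holder unobstructed: blue lip at x 195–228, far lip at x 387–397, rows 45–185. The holder measures as expected (inner width 112, lip to far lip 147 mm) and the cartridge is still centred in the grip. Next come the tilted approach poses.

```bash
cat >> h.py <<'E'
U0,V0,SZ,YAW=593.2,-69.3,60.2,-.1431
def tongue_goal(h,z,tilt,show=True,off=27.4):
    "TCP pose with the tongue edge at holder x=h mm, z mm above seat"
    Rc,T=toolR(YAW,tilt); u=toolR(YAW)[0]
    P=u[:,0]*(U0+h)+u[:,1]*V0+np.array([0,0,SZ+z])
    p=(P+80*Rc[:,0]+off*Rc[:,2])/1000
    if show: print((h,z,tilt),p.round(4),end=" "); goto(p,T)
    return p,T
def where(s,off=27.4):
    R0=np.array(s["ee_rot"]); p=np.array(s["tcp_pos"])*1000+off*R0[:,1]-80*R0[:,2]; u=toolR(YAW)[0]; p=p-[0,0,SZ]
    q=u.T@p; tilt=np.arcsin(R0[2,2]); print("t",round(s["time"],2),"tongue h %.1f y %.1f z %.1f"%(q[0]-U0,q[1]-V0,q[2]),"tilt %.3f"%tilt,"roll %.4f"%np.arcsin(-R0[2,0]),"yawerr %.4f"%(np.arctan2(R0[1,2],R0[0,2])-YAW),"F(uvz)",(u.T@s["ft_force"]).round(2),"w",round(s["width"]*87,1))
E
python3 - <<'E'
from h import *
where(robot.observe())
tongue_goal(-62,60,.3)
E
```

```text
t 5.35 tongue h -67.5 y -99.2 z 182.3 tilt 0.001 roll 0.0021 yawerr 0.0014 F(uvz) [-0.12  0.43 -3.25] w 11.4
(-62, 60, 0.3) [ 0.5835 -0.1541  0.17  ] travel [-9.89, 10.01, -0.61] twist [0.299, 0.0011, -0.0023] deg 17.1
```

Call:
play_rows(targets=[{"travel": [-3, 2, -0.2], "twist": [0.08, 0, 0], "claw": 1}, {"travel": [-6, 4, -0.4], "twist": [0.16, 0, 0], "claw": 1}, {"travel": [-8.5, 6, -0.5], "twist": [0.24, 0, 0], "claw": 1}, {"travel": [-9.9, 8, -0.6], "twist": [0.3, 0.001, -0.002], "claw": 1}, {"travel": [-9.9, 10, -0.6], "twist": [0.3, 0.001, -0.002], "claw": 1}, {"travel": [-9.9, 10, -0.6], "twist": [0.3, 0.001, -0.002], "claw": 1}, {"travel": [-9.9, 10, -0.6], "twist": [0.3, 0.001, -0.002], "claw": 1}, {"travel": [-9.9, 10, -0.6], "twist": [0.3, 0.001, -0.002], "claw": 1}])

```text
time: 6.15
tcp_pos: [0.5846, -0.1547, 0.1717]
ee_rot: [[-0.143, 0.295, 0.945], [-0.99, -0.043, -0.137], [-0.0, -0.955, 0.298]]
ft_force: [0.3, -0.4, -2.1]
width: 0.133
```

```bash
python3 look.py 4 wrist scene; python3 grip.py pics/wrist4.npz 27.4; python3 - <<'E'
from h import *
where(robot.observe())
tongue_goal(-62,2.5,.3);tongue_goal(-62,12,.3)
E
```

```text
orange X [-54.54436141  79.61090244] Y [ 0.77551767 52.49016916] Z 18.332008865199647
tongue X [-78.94609831 -59.64559541] Y [-4.04884944 50.1721643 ] Z 6.535099138245604
fit top slope [-8.13232746e-05  4.95038786e+01] Z slope along X [-1.68274940e-03  1.82894943e+01] along Y [-6.51653819e-03  1.85159665e+01]
t 6.25 tongue h -60.9 y -0.4 z 61.2 tilt 0.302 roll 0.0001 yawerr -0.0007 F(uvz) [-0.29 -0.39 -3.2 ] w 11.7
(-62, 2.5, 0.3) [ 0.5835 -0.1541  0.1125] travel [-0.05, 5.59, -1.85] twist [-0.0025, -0.0006, 0.0001] deg 0.1
(-62, 12, 0.3) [ 0.5835 -0.1541  0.122 ] travel [-0.05, 4.68, -1.56] twist [-0.0025, -0.0006, 0.0001] deg 0.1
```

View pics/wrist4.png

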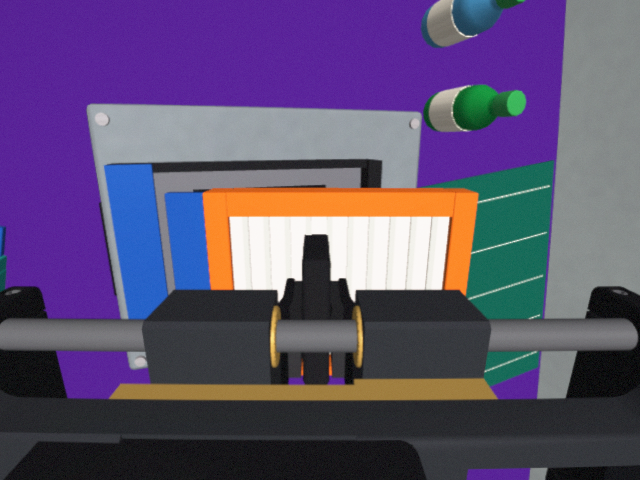

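View pics/scene4.png

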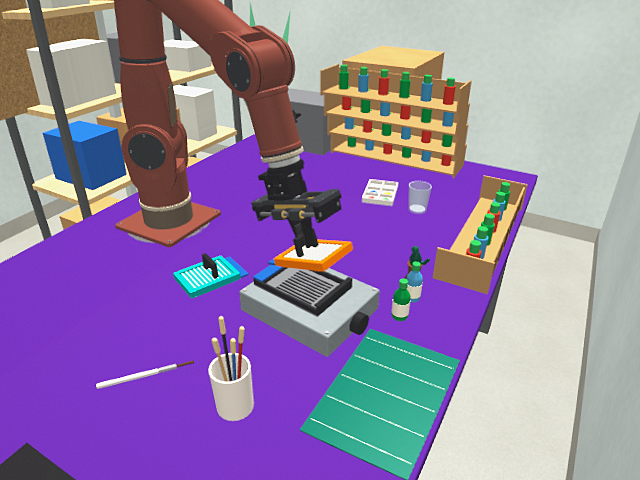

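The wrist view shows the tilted tongue (166–205, row ~195) to the right of the blue lip (107–155). The scene view shows the cartridge over the holder with its far edge up. Descending in front of the lip.

Call:
play_rows(targets=[{"travel": [0, 2, -0.7], "twist": [0, 0, 0], "claw": 1}, {"travel": [0, 3.5, -1.2], "twist": [0, 0, 0], "claw": 1}, {"travel": [0, 4.2, -1.45], "twist": [0, 0, 0], "claw": 1}, {"travel": [0, 4.7, -1.6], "twist": [0, 0, 0], "claw": 1}, {"travel": [0, 5.1, -1.7], "twist": [0, 0, 0], "claw": 1}, {"travel": [0, 5.4, -1.8], "twist": [0, 0, 0], "claw": 1}, {"travel": [0, 5.4, -1.8], "twist": [0, 0, 0], "claw": 1}, {"travel": [0, 5.4, -1.8], "twist": [0, 0, 0], "claw": 1}])

```text
time: 7.05
tcp_pos: [0.5835, -0.1546, 0.1148]
ee_rot: [[-0.143, 0.295, 0.945], [-0.99, -0.043, -0.137], [-0.0, -0.954, 0.298]]
ft_force: [-0.2, -1.0, -3.0]
width: 0.135
```

```bash
python3 look.py 5 scene side;  python3 - <<'E'
from h import *
where(robot.observe())
tongue_goal(-70,2.5,.3);tongue_goal(-77,2.5,.3)
cv2.imwrite("pics/c5.png",np.hstack([cv2.resize(cv2.imread("pics/scene5.png")[215:345,230:380],None,fx=2.6,fy=2.6),cv2.resize(cv2.imread("pics/side5.png")[240:370,300:450],None,fx=2.6,fy=2.6)]))
E
```

```text
t 7.15 tongue h -61.7 y -0.4 z 4.6 tilt 0.303 roll 0.0003 yawerr -0.0007 F(uvz) [ 0.05  0.23 -2.19] w 11.4
(-70, 2.5, 0.3) [ 0.5756 -0.153   0.1125] travel [-0.04, -0.02, -0.84] twist [-0.003, -0.0006, -0.0001] deg 0.2
(-77, 2.5, 0.3) [ 0.5687 -0.152   0.1125] travel [-0.04, -0.23, -1.51] twist [-0.003, -0.0006, -0.0001] deg 0.2
```

View pics/c5.png

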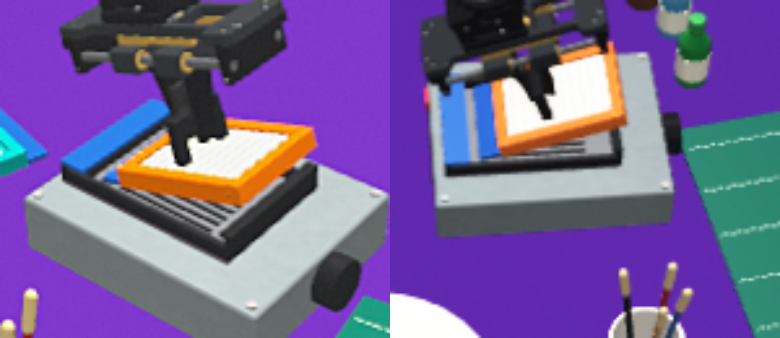

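The tongue is down between the walls, just in front of the blue lip, with the far edge up. Sliding it under the lip to just short of the strip.

Call:
play_rows(targets=[{"travel": [0, 0.1, -0.3], "twist": [0, 0, 0], "claw": 1}, {"travel": [0, 0, -0.7], "twist": [0, 0, 0], "claw": 1}, {"travel": [0, -0.1, -1.1], "twist": [0, 0, 0], "claw": 1}, {"travel": [0, -0.2, -1.5], "twist": [0, 0, 0], "claw": 1}, {"travel": [0, -0.2, -1.55], "twist": [0, 0, 0], "claw": 1}, {"travel": [0, -0.2, -1.55], "twist": [0, 0, 0], "claw": 1}, {"travel": [0, -0.2, -1.55], "twist": [0, 0, 0], "claw": 1}])

```text
time: 7.85
tcp_pos: [0.5687, -0.1524, 0.1124]
ee_rot: [[-0.143, 0.296, 0.944], [-0.99, -0.043, -0.137], [-0.0, -0.954, 0.299]]
ft_force: [2.6, 0.2, -2.4]
width: 0.13
```

```bash
python3 - <<'E'
from h import *
where(robot.observe())
tongue_goal(-83,2,.3);tongue_goal(-87,2,.3)
E
```

```text
t 7.85 tongue h -76.7 y -0.4 z 2.2 tilt 0.304 roll 0.0002 yawerr -0.0005 F(uvz) [ 2.56  0.59 -2.37] w 11.4
(-83, 2, 0.3) [ 0.5627 -0.1511  0.112 ] travel [-0.04, -0.14, -0.6] twist [-0.0038, -0.0005, -0.0001] deg 0.2
(-87, 2, 0.3) [ 0.5588 -0.1505  0.112 ] travel [-0.04, -0.26, -0.98] twist [-0.0038, -0.0005, -0.0001] deg 0.2
```

Call:
play_rows(targets=[{"travel": [0, -0.05, -0.15], "twist": [0, 0, 0], "claw": 1}, {"travel": [0, -0.1, -0.3], "twist": [0, 0, 0], "claw": 1}, {"travel": [0, -0.12, -0.45], "twist": [0, 0, 0], "claw": 1}, {"travel": [0, -0.15, -0.6], "twist": [0, 0, 0], "claw": 1}, {"travel": [0, -0.15, -0.6], "twist": [0, 0, 0], "claw": 1}, {"travel": [0, -0.15, -0.6], "twist": [0, 0, 0], "claw": 1}, {"travel": [0, -0.15, -0.6], "twist": [0, 0, 0], "claw": 1}])

```text
time: 8.55
tcp_pos: [0.5637, -0.1517, 0.113]
ee_rot: [[-0.143, 0.299, 0.944], [-0.99, -0.043, -0.136], [-0.0, -0.953, 0.302]]
ft_force: [6.1, -1.3, -1.7]
width: 0.131
```

```bash
python3 - <<'E'
from h import *
where(robot.observe())
robot.get_image("wrist"); where(robot.observe())
tongue_goal(-85.5,1.5,.3)
E
```

```text
t 8.55 tongue h -81.6 y -0.4 z 2.5 tilt 0.306 roll 0.0002 yawerr -0.0006 F(uvz) [ 6.24 -0.45 -1.73] w 11.4
t 8.6 tongue h -81.6 y -0.4 z 2.5 tilt 0.306 roll 0.0002 yawerr -0.0006 F(uvz) [ 5.91  1.14 -1.63] w 11.6
(-85.5, 1.5, 0.3) [ 0.5603 -0.1507  0.1115] travel [-0.04, 0.03, -0.38] twist [-0.0064, -0.0005, -0.0001] deg 0.4
```

Strip felt: 6 N means about 5 mm of squeeze, so the strip face is at about −76.6 in my frame. Pressing about 3.5 mm more.

Call:
play_rows(targets=[{"travel": [0, 0, -0.15], "twist": [0, 0, 0], "claw": 1}, {"travel": [0, 0, -0.3], "twist": [0, 0, 0], "claw": 1}, {"travel": [0, 0.02, -0.44], "twist": [0, 0, 0], "claw": 1}, {"travel": [0, 0.02, -0.44], "twist": [0, 0, 0], "claw": 1}, {"travel": [0, 0.02, -0.44], "twist": [0, 0, 0], "claw": 1}, {"travel": [0, 0.02, -0.44], "twist": [0, 0, 0], "claw": 1}])

```text
time: 9.2
tcp_pos: [0.5616, -0.1514, 0.113]
ee_rot: [[-0.143, 0.303, 0.942], [-0.99, -0.044, -0.136], [-0.0, -0.952, 0.306]]
ft_force: [7.2, -1.3, 0.2]
width: 0.133
```

```bash
python3 look.py 6 wrist scene side; python3 grip.py pics/wrist6.npz 27.4; python3 - <<'E'
from h import *
where(robot.observe())
for t in (.25,.2,.15,.1,.05,0): tongue_goal(-85.3,1.5,t)
cv2.imwrite("pics/c6.png",np.hstack([cv2.resize(cv2.imread("pics/scene6.png")[215:345,230:380],None,fx=2.6,fy=2.6),cv2.resize(cv2.imread("pics/side6.png")[240:370,300:450],None,fx=2.6,fy=2.6)]))
E
```

```text
orange X [-54.46038399  79.39726551] Y [ 0.52558971 52.48419537] Z 18.261125480370225
tongue X [-89.88850822 -59.72004488] Y [-8.77669789 62.66133722] Z 17.194720385560263
fit top slope [1.86190726e-04 4.94907801e+01] Z slope along X [9.05873855e-03 1.80881359e+01] along Y [-6.07253640e-03  1.84376047e+01]
t 9.35 tongue h -83.5 y -0.4 z 2.3 tilt 0.311 roll 0.0002 yawerr -0.0005 F(uvz) [ 7.09 -0.3  -0.34] w 11.8
(-85.3, 1.5, 0.25) [ 0.5628 -0.1511  0.108 ] travel [-0.04, 0.51, -0.04] twist [-0.0608, -0.0005, -0.0001] deg 3.5
(-85.3, 1.5, 0.2) [ 0.565  -0.1514  0.1044] travel [-0.04, 0.92, 0.06] twist [-0.1108, -0.0005, -0.0001] deg 6.3
(-85.3, 1.5, 0.15) [ 0.5671 -0.1517  0.1007] travel [-0.04, 1.34, 0.15] twist [-0.1608, -0.0004, -0.0001] deg 9.2
(-85.3, 1.5, 0.1) [ 0.5689 -0.152   0.0969] travel [-0.04, 1.75, 0.21] twist [-0.2108, -0.0004, -0.0001] deg 12.1
(-85.3, 1.5, 0.05) [ 0.5706 -0.1522  0.0931] travel [-0.04, 2.17, 0.25] twist [-0.2608, -0.0004, -0.0001] deg 14.9
(-85.3, 1.5, 0) [ 0.572  -0.1524  0.0891] travel [-0.04, 2.6, 0.26] twist [-0.3108, -0.0004, -0.0001] deg 17.8
```

View pics/c6.png

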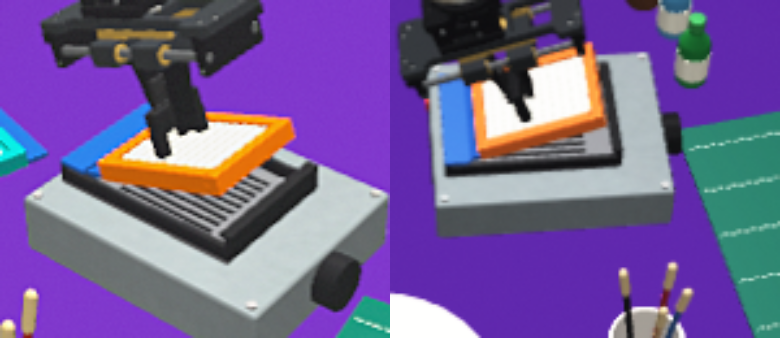

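The tongue is hooked and the far edge is up. Squeeze is about 6.5–7 mm at 7 N, and the arm yields about 2–3 mm under load. Pressing slightly more, then swinging to 0.2 rad, which still clears the far lip.

Call:
play_rows(targets=[{"travel": [0, 0, -0.2], "twist": [0, 0, 0], "claw": 1}, {"travel": [0, 0, -0.4], "twist": [-0.01, 0, 0], "claw": 1}, {"travel": [0, 0.2, -0.37], "twist": [-0.03, 0, 0], "claw": 1}, {"travel": [0, 0.42, -0.33], "twist": [-0.06, 0, 0], "claw": 1}, {"travel": [0, 0.63, -0.28], "twist": [-0.085, 0, 0], "claw": 1}, {"travel": [0, 0.83, -0.23], "twist": [-0.11, 0, 0], "claw": 1}, {"travel": [0, 0.83, -0.23], "twist": [-0.11, 0, 0], "claw": 1}, {"travel": [0, 0.83, -0.23], "twist": [-0.11, 0, 0], "claw": 1}, {"travel": [0, 0.83, -0.23], "twist": [-0.11, 0, 0], "claw": 1}])

```text
time: 10.25
tcp_pos: [0.5642, -0.1517, 0.1058]
ee_rot: [[-0.143, 0.202, 0.969], [-0.99, -0.029, -0.14], [0.0, -0.979, 0.204]]
ft_force: [9.5, -1.8, -1.3]
width: 0.133
```

```bash
python3 look.py 7 wrist; python3 grip.py pics/wrist7.npz 27.4; python3 - <<'E'
from h import *
where(robot.observe())
for t in (.2,.15,.1,.05,0): tongue_goal(-85.3,1.5,t)
E
```

```text
orange X [-54.30370571  79.54650465] Y [ 0.42919334 52.45976764] Z 18.306689618311395
tongue X [-89.82483016 -59.56920148] Y [-8.68074276 62.61598328] Z 16.928421820872842
fit top slope [5.97524298e-04 4.94737545e+01] Z slope along X [1.25048313e-02 1.80890591e+01] along Y [-6.62041327e-03  1.85084334e+01]
t 10.3 tongue h -85.9 y -0.4 z 2.5 tilt 0.206 roll -0.0001 yawerr -0.0002 F(uvz) [ 8.92 -0.36 -0.74] w 11.3
(-85.3, 1.5, 0.2) [ 0.565  -0.1514  0.1044] travel [-0.04, 0.15, 0.05] twist [-0.0056, -0.0002, 0.0002] deg 0.3
(-85.3, 1.5, 0.15) [ 0.5671 -0.1517  0.1007] travel [-0.04, 0.55, 0.17] twist [-0.0556, -0.0002, 0.0002] deg 3.2
(-85.3, 1.5, 0.1) [ 0.5689 -0.152   0.0969] travel [-0.04, 0.96, 0.28] twist [-0.1056, -0.0002, 0.0002] deg 6.0
(-85.3, 1.5, 0.05) [ 0.5706 -0.1522  0.0931] travel [-0.04, 1.38, 0.36] twist [-0.1556, -0.0002, 0.0002] deg 8.9
(-85.3, 1.5, 0) [ 0.572  -0.1524  0.0891] travel [-0.04, 1.8, 0.43] twist [-0.2056, -0.0002, 0.0002] deg 11.8
```

8.9 N, so about 9 mm of squeeze, which is in the window (7–10). Swinging down while holding that press.

Call:
play_rows(targets=[{"travel": [0, 0.15, -0.3], "twist": [-0.02, 0, 0], "claw": 1}, {"travel": [0, 0.32, -0.23], "twist": [-0.037, 0, 0], "claw": 1}, {"travel": [0, 0.48, -0.15], "twist": [-0.057, 0, 0], "claw": 1}, {"travel": [0, 0.69, -0.1], "twist": [-0.082, 0, 0], "claw": 1}, {"travel": [0, 0.89, -0.05], "twist": [-0.107, 0, 0], "claw": 1}, {"travel": [0, 0.89, -0.05], "twist": [-0.107, 0, 0], "claw": 1}, {"travel": [0, 0.89, -0.05], "twist": [-0.107, 0, 0], "claw": 1}])

```text
time: 11.0
tcp_pos: [0.5678, -0.1522, 0.098]
ee_rot: [[-0.143, 0.102, 0.985], [-0.99, -0.015, -0.142], [0.001, -0.995, 0.103]]
ft_force: [8.0, -1.4, -1.3]
width: 0.138
```

```bash
python3 look.py 8 wrist scene side; python3 grip.py pics/wrist8.npz 27.4; python3 - <<'E'
from h import *
where(robot.observe())
for t in (.1,.05,0): tongue_goal(-85.3,1,t)
cv2.imwrite("pics/c8.png",np.hstack([cv2.resize(cv2.imread("pics/scene8.png")[215:345,230:380],None,fx=2.6,fy=2.6),cv2.resize(cv2.imread("pics/side8.png")[240:370,300:450],None,fx=2.6,fy=2.6)]))
E
```

```text
orange X [-54.23978774  80.19901158] Y [-1.90294193e-02  5.24389729e+01] Z 18.179726763844112
tongue X [-91.3902476  -59.60123124] Y [-10.19754431  62.54463814] Z 17.240415936512605
fit top slope [3.10089568e-04 4.94618827e+01] Z slope along X [1.12628170e-02 1.79806152e+01] along Y [-7.00903553e-03  1.84050081e+01]
t 11.15 tongue h -86.3 y -0.4 z 2.4 tilt 0.103 roll -0.0005 yawerr -0.0000 F(uvz) [ 8.61 -0.65 -1.42] w 11.8
(-85.3, 1, 0.1) [ 0.5689 -0.152   0.0964] travel [-0.03, 0.18, 0.1] twist [-0.0032, -0.0, 0.0005] deg 0.2
(-85.3, 1, 0.05) [ 0.5706 -0.1522  0.0926] travel [-0.03, 0.58, 0.22] twist [-0.0532, -0.0, 0.0005] deg 3.0
(-85.3, 1, 0) [ 0.572  -0.1524  0.0886] travel [-0.03, 0.99, 0.33] twist [-0.1032, -0.0, 0.0005] deg 5.9
```

View pics/c8.png

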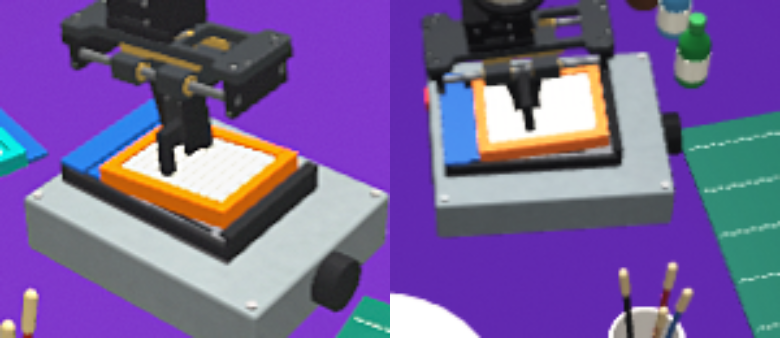

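Call:
play_rows(targets=[{"travel": [0, 0.2, -0.22], "twist": [-0.02, 0, 0], "claw": 1}, {"travel": [0, 0.38, -0.15], "twist": [-0.035, 0, 0], "claw": 1}, {"travel": [0, 0.53, -0.07], "twist": [-0.053, 0, 0], "claw": 1}, {"travel": [0, 0.73, -0.02], "twist": [-0.08, 0, 0], "claw": 1}, {"travel": [0, 0.93, 0.04], "twist": [-0.108, 0, 0], "claw": 1}, {"travel": [0, 0.93, 0.04], "twist": [-0.108, 0, 0], "claw": 1}, {"travel": [0, 0.93, 0.04], "twist": [-0.108, 0, 0], "claw": 1}])

```text
time: 11.85
tcp_pos: [0.5713, -0.1526, 0.0896]
ee_rot: [[-0.142, -0.001, 0.99], [-0.99, -0.001, -0.142], [0.001, -1.0, -0.001]]
ft_force: [7.4, -1.5, -1.4]
width: 0.133
```

```bash
python3 look.py 9 wrist scene side; python3 grip.py pics/wrist9.npz 27.4; python3 - <<'E'
from h import *
where(robot.observe())
for t in (.0,-.01): tongue_goal(-85.3,0,t)
cv2.imwrite("pics/c9.png",np.hstack([cv2.resize(cv2.imread("pics/scene9.png")[215:345,230:380],None,fx=2.6,fy=2.6),cv2.resize(cv2.imread("pics/side9.png")[240:370,300:450],None,fx=2.6,fy=2.6)]))
E
```

```text
orange X [-54.36695246  80.13092526] Y [-0.08378185 52.37273264] Z 18.09642842479507
tongue X [-93.57546825 -59.61219413] Y [-11.99837228  62.51144411] Z 17.64745511393761
fit top slope [-5.48685229e-04  4.94281061e+01] Z slope along X [7.90134981e-03 1.79540971e+01] along Y [-8.04697542e-03  1.83679226e+01]
t 12.0 tongue h -86.2 y -0.3 z 2.2 tilt -0.001 roll -0.0008 yawerr 0.0003 F(uvz) [ 7.76 -0.67 -1.92] w 11.5
(-85.3, 0, 0.0) [ 0.572  -0.1524  0.0876] travel [-0.02, 0.22, 0.08] twist [0.0006, 0.0003, 0.0008] deg 0.1
(-85.3, 0, -0.01) [ 0.5723 -0.1525  0.0868] travel [-0.02, 0.3, 0.11] twist [-0.0094, 0.0003, 0.0008] deg 0.5
```

View pics/c9.png

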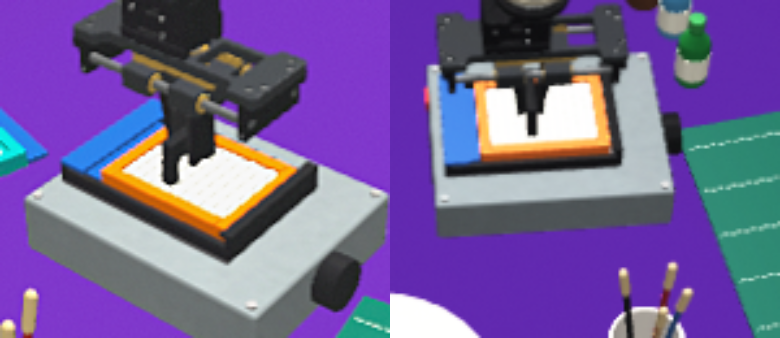

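Flat, about 2 mm above the seat, with nothing touching at the far lip. Lowering onto the seat.

Call:
play_rows(targets=[{"travel": [0, 0.1, -0.25], "twist": [-0.004, 0, 0], "claw": 1}, {"travel": [0, 0.2, -0.25], "twist": [-0.008, 0, 0], "claw": 1}, {"travel": [0, 0.28, -0.25], "twist": [-0.008, 0, 0], "claw": 1}, {"travel": [0, 0.28, -0.25], "twist": [-0.008, 0, 0], "claw": 1}, {"travel": [0, 0.28, -0.25], "twist": [-0.008, 0, 0], "claw": 1}])

```text
time: 12.5
tcp_pos: [0.5711, -0.1525, 0.0882]
ee_rot: [[-0.142, -0.004, 0.99], [-0.99, -0.001, -0.142], [0.001, -1.0, -0.004]]
ft_force: [8.7, -1.6, 1.8]
width: 0.134
```

```bash
python3 - <<'E'
from h import *
where(robot.observe())
E
```

```text
t 12.5 tongue h -86.3 y -0.3 z 0.9 tilt -0.004 roll -0.0012 yawerr 0.0005 F(uvz) [ 8.84 -0.38  1.77] w 11.7
```

Seat contact felt (Fz +3.7 N). Easing toward the far wall.

Call:
play_rows(targets=[{"travel": [0, 0.05, 0], "twist": [0, 0, 0], "claw": 1}, {"travel": [0, 0.07, 0.15], "twist": [0, 0, 0], "claw": 1}, {"travel": [0, 0.1, 0.3], "twist": [0, 0, 0], "claw": 1}, {"travel": [0, 0.1, 0.45], "twist": [0, 0, 0], "claw": 1}, {"travel": [0, 0.1, 0.6], "twist": [0, 0, 0], "claw": 1}, {"travel": [0, 0.1, 0.6], "twist": [0, 0, 0], "claw": 1}, {"travel": [0, 0.1, 0.6], "twist": [0, 0, 0], "claw": 1}])

```text
time: 13.2
tcp_pos: [0.5771, -0.1534, 0.0874]
ee_rot: [[-0.142, -0.003, 0.99], [-0.99, -0.001, -0.142], [0.001, -1.0, -0.003]]
ft_force: [1.9, -0.3, 3.3]
width: 0.13
```

```bash
python3 look.py 10 wrist; python3 grip.py pics/wrist10.npz 27.4; python3 - <<'E'
from h import *
where(robot.observe())
E
```

```text
orange X [-54.60583656  76.58006274] Y [ 1.08368896 52.50482624] Z 18.301546363414253
tongue X [-99.53638568 -59.98763057] Y [-51.69082832  62.3416846 ] Z 19.658364695637133
fit top slope [-4.05016922e-04  4.95338184e+01] Z slope along X [3.10403206e-03 1.82158867e+01] along Y [-4.78209861e-03  1.84305125e+01]
t 13.25 tongue h -80.2 y -0.3 z 0.1 tilt -0.003 roll -0.0011 yawerr 0.0005 F(uvz) [ 1.95 -0.81  4.53] w 11.3
```

View pics/wrist10.png

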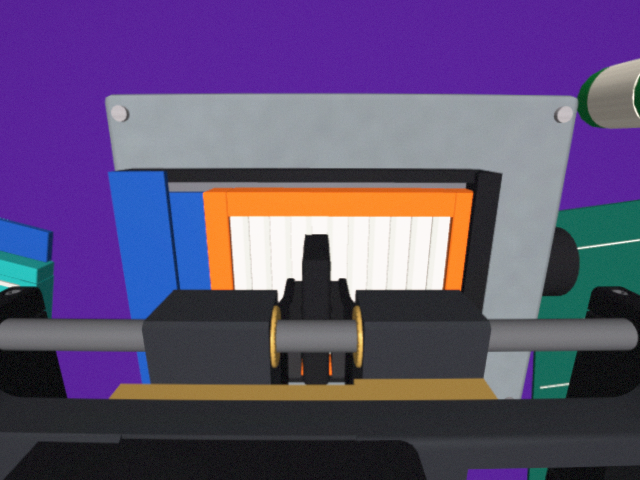

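The cartridge is flat on the seat (z 0.1 mm), its far edge under the far lip at (470,250) and its tongue under the blue lip. Easing about 2 mm more, then opening.

Call:
play_rows(targets=[{"travel": [0, 0, 0.1], "twist": [0, 0, 0], "claw": 1}, {"travel": [0, 0, 0.2], "twist": [0, 0, 0], "claw": 1}, {"travel": [0, 0, 0.3], "twist": [0, 0, 0], "claw": 1}, {"travel": [0, 0, 0.3], "twist": [0, 0, 0], "claw": 1}, {"travel": [0, 0, 0.3], "twist": [0, 0, 0], "claw": 1}])

```text
time: 13.75
tcp_pos: [0.5771, -0.1534, 0.0873]
ee_rot: [[-0.143, -0.009, 0.99], [-0.99, 0.002, -0.143], [-0.0, -1.0, -0.009]]
ft_force: [-13.0, 2.7, 16.7]
width: 0.133
```

```bash
python3 - <<'E'
from h import *
where(robot.observe())
E
```

```text
t 13.75 tongue h -80.4 y -0.2 z 0.5 tilt -0.009 roll 0.0003 yawerr -0.0001 F(uvz) [-13.24   0.82  16.68] w 11.6
```

The far wall had already been reached, so that push was unneeded (force now on the wall). Relaxing to the measured pose right away.

Call:
play_rows(targets=[{"travel": [0, -0.05, 0], "twist": [0.008, 0, 0], "claw": 1}, {"travel": [0, -0.08, 0], "twist": [0.008, 0, 0], "claw": 1}, {"travel": [0, -0.08, 0], "twist": [0.008, 0, 0], "claw": 1}])

```text
time: 14.05
tcp_pos: [0.577, -0.1533, 0.0878]
ee_rot: [[-0.143, -0.002, 0.99], [-0.99, 0.0, -0.143], [-0.0, -1.0, -0.002]]
ft_force: [2.3, -0.5, -2.2]
width: 0.135
```

```bash
python3 - <<'E'
from h import *
where(robot.observe())
E
```

```text
t 14.05 tongue h -80.3 y -0.2 z 0.4 tilt -0.002 roll 0.0002 yawerr -0.0000 F(uvz) [ 2.34 -0.18 -2.19] w 11.7
```

Relaxed. Opening.

Call:
play_rows(targets=[{"travel": [0, 0, 0], "twist": [0, 0, 0], "claw": 0.6}, {"travel": [0, 0, 0], "twist": [0, 0, 0], "claw": 0.6}, {"travel": [0, 0, 0], "twist": [0, 0, 0], "claw": 0.6}, {"travel": [0, 0, 0], "twist": [0, 0, 0], "claw": 0.6}, {"travel": [0, 0, 0], "twist": [0, 0, 0], "claw": 0.6}, {"travel": [0, 0, 0], "twist": [0, 0, 0], "claw": 0.6}])

```text
time: 14.65
tcp_pos: [0.5769, -0.1533, 0.0878]
ee_rot: [[-0.143, -0.002, 0.99], [-0.99, 0.0, -0.143], [-0.0, -1.0, -0.002]]
ft_force: [0.2, -0.4, -0.5]
width: 0.399
```

```bash
python3 - <<'E'
from h import *
where(robot.observe())
E
```

```text
t 14.65 tongue h -80.3 y -0.1 z 0.4 tilt -0.002 roll 0.0002 yawerr 0.0001 F(uvz) [ 0.24 -0.33 -0.54] w 34.7
```

Call:
play_rows(targets=[{"travel": [0, -2, 0], "twist": [0, 0, 0], "claw": 0.6}, {"travel": [0, -5, 0], "twist": [0, 0, 0], "claw": 0.6}, {"travel": [0, -9, 0], "twist": [0, 0, 0], "claw": 0.6}, {"travel": [3, -13, 0], "twist": [0, 0, 0], "claw": 0.6}, {"travel": [7, -16, 0], "twist": [0, 0, 0], "claw": 0.6}, {"travel": [10, -18, 0], "twist": [0, 0, 0], "claw": 0.6}, {"travel": [10, -18, 0], "twist": [0, 0, 0], "claw": 0.6}, {"travel": [10, -18, 0], "twist": [0, 0, 0], "claw": 0.6}, {"travel": [10, -18, 0], "twist": [0, 0, 0], "claw": 0.6}])

```text
time: 15.55
tcp_pos: [0.5631, -0.2509, 0.2668]
ee_rot: [[-0.141, -0.003, 0.99], [-0.99, 0.001, -0.141], [-0.001, -1.0, -0.003]]
ft_force: [-0.2, -0.0, 0.6]
width: 0.395
```

```bash
python3 look.py 11 wrist scene side; python3 - <<'E'
from h import *
s=robot.observe(); print(s["time"],s["tcp_pos"],s["ft_force"])
f=np.load("pics/wrist11.npz"); c=robot.calibration("wrist"); c["pose"]=f["pose"]; d=f["d"]; im=f["im"]; C=cloud("wrist",c,d)
H,S,V=cv2.split(cv2.cvtColor(im,cv2.COLOR_RGB2HSV)); x,y,z=C[...,0],C[...,1],C[...,2]
u=toolR(YAW)[0]; q=(C*1000)@u; X=q[...,0]-U0;Y=q[...,1]-V0;Z=q[...,2]-SZ
w=(d>0)&(abs(X)<130)&(abs(Y)<90)
o=w&(S>190)&(V>100)&(H<25)&(Z>8)&(Z<26)
print("orange X",np.percentile(X[o],[.5,99.5]),"Y",np.percentile(Y[o],[.5,99.5]),"Z",np.median(Z[o]),"n",o.sum())
A=np.c_[X[o],Y[o],np.ones(o.sum())]; print("plane",np.linalg.lstsq(A,Z[o],rcond=None)[0])
print(rect(C[o]))
for nm,m in (("lip",w&(H>100)&(H<118)&(S>150)&(Z>17)),("far",w&(Z>23)&(Z<30)&(V<110)&(X>60))): print(nm,np.percentile(X[m],[.5,99.5]),np.percentile(Y[m],[.5,99.5]))
b=w&(Z>50)&(Z<60)&(V<100); print("bar",np.percentile(X[b],[2,98]),np.percentile(Y[b],[2,98]))
cv2.imwrite("pics/c11.png",np.hstack([cv2.resize(cv2.imread("pics/scene11.png")[215:345,230:380],None,fx=2.6,fy=2.6),cv2.resize(cv2.imread("pics/side11.png")[240:370,300:450],None,fx=2.6,fy=2.6)]))
for n in ["scene","side"]:
    cc=robot.calibration(n)
    a=np.load(f"pics/{n}0.npz")["d"]; e=np.load(f"pics/{n}11.npz")["d"]
    o=((cloud(n,cc,e)[...,2]>.012)).astype(np.uint8); Cc=cloud(n,cc,e)
    o&=((Cc[...,0]>.35)&(Cc[...,0]<.95)&(abs(Cc[...,1])<.6)).astype(np.uint8)
    k,l,st,ce=cv2.connectedComponentsWithStats(o)
    for i in range(1,k):
        if st[i,4]>60: g=Cc[l==i]; print(n,g.min(0).round(3),g.max(0).round(3))
E
```

```text
15.7 [ 0.56315587 -0.25093041  0.26693962] [-0.50289698 -0.48180214 -0.55550779]
orange X [-54.06850675  75.65785614] Y [-51.00560125  51.97540005] Z 18.425081454898326 n 2174
plane [6.72341022e-03 1.39829139e-03 1.84570694e+01]
(array([ 588. , -154.1]), array([103.2, 130.7]), 81.92)
lip [-99.10939603 -72.4348956 ] [-65.20398684  61.0895324 ]
far [75.00814583 85.86263509] [-61.51799602  61.00088411]
bar [-4.60825754  4.73421047] [-27.91071219  28.0247737 ]
scene [ 0.353 -0.317  0.267] [ 0.664 -0.167  0.658]
scene [0.429 0.399 0.012] [0.56  0.574 0.024]
scene [0.607 0.404 0.012] [0.679 0.481 0.086]
scene [0.801 0.097 0.012] [0.942 0.6   0.104]
scene [ 0.743 -0.101  0.012] [0.803 0.064 0.109]
scene [ 0.454 -0.273  0.012] [ 0.737 -0.037  0.12 ]
scene [ 0.35  -0.201  0.012] [ 0.381 -0.122  0.023]
scene [ 0.575 -0.498  0.012] [ 0.647 -0.426  0.191]
side [ 0.35  -0.319  0.012] [0.942 0.6   0.727]
side [0.47  0.477 0.012] [0.548 0.575 0.028]
side [0.429 0.4   0.012] [0.561 0.557 0.026]
side [ 0.35  -0.203  0.012] [ 0.378 -0.124  0.026]
side [ 0.574 -0.499  0.012] [ 0.646 -0.424  0.193]
```

View pics/wrist11.png

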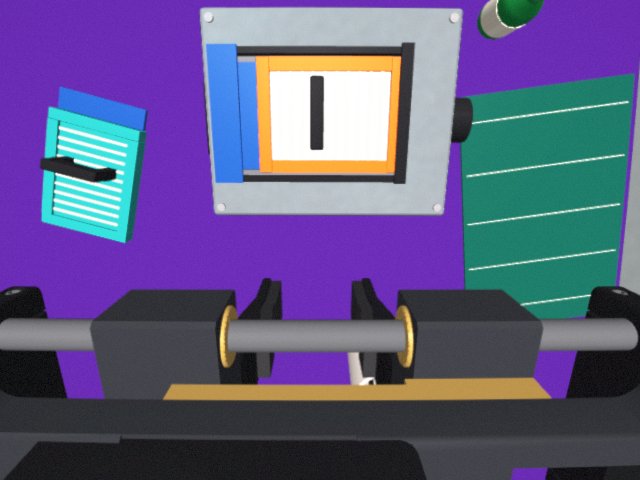

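View pics/c11.png

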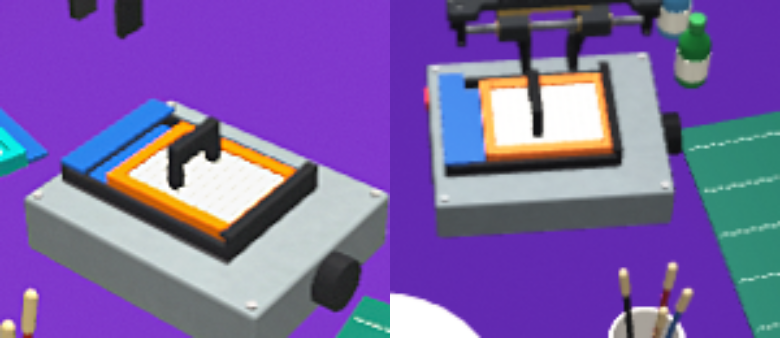

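The cartridge lies flat in the holder (wrist picture, 257–402 by 55–173). Its far edge is under the far lip and its tongue is under the blue lip. The bar is centred to within 0.1 mm, the frame top is 18.4 mm above the seat, and the slope is 0.007 rad. Nothing is touching the robot, so I am handing in.

```bash
python3 -c "
from station import robot
print(robot.close_job())"
```

```text
the job is handed in; nothing more can be done
None
```

The orange cartridge is flat in its holder and released, and I handed the job in after about 16 s. I gripped the bar, tilted the cartridge 0.3 rad, hooked the tongue under the blue lip and squeezed the strip about 8–9 mm (about 9 N). I then swung the far edge down past the far lip, lowered it onto the seat, let it out to the far wall and let go.

**Last checks:**
- The bar is centred in the holder to within 0.1 mm in x and y, and the yaw matches.
- The frame top is 18.4 mm above the seat, with a slope of about 0.007 rad.
- The far edge is under the far lip and the tongue is under the blue lip.
- The wrist force is about zero.
- In the scene view, the paints, miniature, brush pot, palette and cup stand where they started. I did not measure the loose brush separately; the arm never went near it.

**What disagreed:** The strip force suggested the holder was about 1.4 mm from where the camera put it, while the far-wall contact and the final picture fit the camera position. Because I trusted the strip reading, I eased about 2 mm too far and pushed against the far wall. The wrist read 13 N sideways and 17 N up at that moment (about 20–30 N in total, under the 35 N limit but close), and I relaxed it at once. The force between readings was not seen.

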